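# Load the bobbin winder and hold its sprung cage arm wound to the stop

## Task

Stand the empty white spool upright on the bobbin winder's spindle, pushed fully home, and let go of it. Then swing the winder's spring-loaded cage arm round by its post until it rests against its forward stop, pointing towards the front (robot side) of the winder, and finish while still holding it there, because it springs back if released. Leave the other things on the table where they are.

Things in the scene. Friction and masses are not known exactly. Their poses are not given: they have to be found in the camera images.
- winder: Bobbin winder fixed to the table: grey block 170 (x) by 250 (y) by 30 mm high, yaw within 0.45 rad. Origin on the table, in its own frame the block spans x -85 to 85, y -120 to 130 mm; own x points away from the robot at yaw 0. Upright spindle at (0, -65) mm, pivot of the cage arm at (40, 20) mm, a thin wire guide 103 mm high at (75, -65) mm.
- seat (a point): Foot of the winder's spindle: centre of the steel seat disc (54 mm across), on its upper face, 36 mm above the table. The spindle is a steel pin 10 mm in diameter rising 46 mm above this point, its top 7 mm tapered. A spool fully home stands on this disc.
- pivot (a point): Point on the vertical hinge axis of the cage arm, on top of the base block, 30 mm above the table. The round pivot body here is 48 mm across and its top is 75 mm above the table.
- cage_post (a point): Middle of the upright steel post at the free end of the cage arm: 14 mm in diameter, 45 mm high, from 66 to 111 mm above the table, 110 mm from the hinge axis. On the winder nothing else over 67 mm high is within 50 mm of it. The arm below it is two aluminium plates 22 mm wide with black rollers between, 46 to 66 mm above the table.
- cage (a joint): Angle of the cage arm (rad) about the vertical: 0 at rest, grows counter-clockwise seen from above to 1.1 at the hard forward stop. At 0 the arm points from the pivot in direction 2.04 rad from the winder's own x (to its left, a little forward); at 1.1 it points along own -x. A spring drives it back to 0: about 3 N at the post at rest, 7 N at the stop.
- spool_center (a point): Centre (half-way up, on its axis) of the empty white plastic spool: a plain tube 32 mm outer diameter and 70 mm tall with a foot flange 50 mm across and 5 mm thick at the lower end, and a 14 mm bore right through. It stands upright on the table at the start, flange down, this point 35 mm up; about 60 g. z is its axis.
- reel: Bystander: solid short wooden reel with two flanges, 46 mm across, 38 mm high, no bore. Origin under its centre.
- jar: Bystander: closed white plastic jar, 48 mm across, 75 mm high. Origin under its centre.
- stamp: Bystander: wooden printing stamp, 60 by 50 mm with a grip, 52 mm high. Origin under its centre.
- brush: Bystander: paint brush 200 mm long lying flat.
- bowl: Bystander: white ceramic bowl 100 mm across, 40 mm high. Origin under its centre.
- tin: Bystander: paint tin 74 mm across, 100 mm high. Origin under its centre.
Mind the look-alikes: they are no part of the job. Leave any orange or yellow look-alike of the part that bears spool_center alone.

How it is judged:
On the way:
1. the spool stands fully home on the spindle, let go of, with the cage arm not yet swung to its stop (horizontal distance between spool_center and seat below 0.006 m and z of spool_center in the frame of seat between 0.031 and 0.039 m and angle between spool_center's own z axis and vertical below 0.1 rad and contact force between the fingers and spool below 0.2 N and value of joint cage below 0.9 rad), for 0.2 s.
At the end, for the whole second after the job is handed in: The spool stands upright (within 0.1 rad) on the spindle, foot on the seat disc (within 4 mm) and untouched by the robot and the cage arm; the cage arm is within 0.06 rad of its forward stop (joint over 1.04) and the robot is holding it there with more than 2 N (horizontal distance between spool_center and seat below 0.006 m and z of spool_center in the frame of seat between 0.031 and 0.039 m and angle between spool_center's own z axis and vertical below 0.1 rad and contact force between each of the arm, cage and spool below 0.2 N and value of joint cage above 1.04 rad and contact force between any of the fingers, the arm and cage above 2 N); the arm keeps its last pose, push and grip.
It fails at once if a bystander is moved by more than 20 mm (distance of any of reel, jar, stamp, brush, bowl, tin from where it was at the start of the episode above 0.02 m).
It also fails if it takes over 56 s, if anything falls off the work surface, if the arm or the gripper's body presses on something with over 40 N, if the wrist force passes 120 N, or if a joint passes its speed limit or range.

## Robot

A 6-joint arm with a two-finger parallel gripper is mounted at the origin on the work surface. World frame = base frame: x ahead of the robot, y to its left, z up, the work surface at z = 0. Lengths are in m, angles in rad, forces in N, time in s.
With the tool pointing down it reaches from about 0.25 to 0.8 m from the base axis. Payload 3.9 kg.
Tool frame: the origin (TCP) lies midway between the tips of the shut fingers; the grasp point (between the pads) lies 19 mm behind it (manip.grip_point_offset is the distance from the TCP to the grasp point, in m); z points along the fingers, y is the direction in which the jaws open and shut (so a half turn about z gives the same grasp; the last joint's range is limited). The gripper opens to 85 mm and grips with 20 to 120 N. Pads are 22 mm wide; open, the fingers measure 114 mm over their backs; the gripper's body (76 mm by 85 mm) begins 54 mm behind the grasp point. The pads swing forward as they close: fully open they stand 13 mm farther back than shut.
Start: joints at [1.316, 0.26, -0.138, 1.173, 0, 1.571], TCP at [0.132, 0.508, 0.203] pointing down, gripper open.
Joint ranges: [-2.78, 2.78], [-0.83, 1.72], [-1.28, 1.37], [-1.9, 2.12], [-1.57, 1.48], [-3.14, 3.14]. Speed limits (rad/s): [2.57, 2.57, 3.14, 3.14, 3.14, 3.14].

## Interface

Orientations are given as a unit quaternion [w, x, y, z].
In Python, from rig import manip gives the robot as it stands.
- The arm moves only by the tool servo_tool, never from a script. Its argument "moves" is one flat list of numbers, 7 for each row, row after row: the closure, from 0 (fully open) to 1 (shut), then the shift along the tool's x, y, z in cm, then the turn, a rotation vector about the tool's x, y, z in rad. In form: [fingers, x, y, z, rx, ry, rz, fingers, x, y, z, rx, ry, rz, ...]. A call has 1 to 5 rows; each row shifts and turns the commanded pose from where the row before left it, along the tool's axes as they then stand; what a row does not reach is not made up. A row lasts 1/8 s, in which the tool goes at most 62.5 mm and 10.7 degrees, less where a joint would pass 70% of its speed; a pose out of reach is approached as far as the arm can. A call is refused whole if a number of a shift passes 6.25 or a number of a turn 0.188, either way. A call with a gripper value outside its range is refused whole. The fingers move at their own pace and stop on an object; "squeeze" is the grip in N (left out, the last holds). Time passes only in rows, so rows that do not move let the fingers close. It gives the time, the measured TCP pose, the force and the opening at its end, in the units of the state.
- manip.read_state(): the state, without advancing time (a new reading comes with each control period).
- manip.capture(name): name is "side" or "top" or "wrist"; returns a dict with "color" (420x560x3 uint8, blue, green, red), "z_map" (420x560 float32, m along the optical axis (not along the pixel's ray), 0 where there is no reading), "intrinsics" (3x3 intrinsics, pixels), "R" (3x3) and "t" (3): a world point X has camera coordinates R X + t; the wrist camera has in their place "hand_eye" (4x4, takes a point from camera to tool coordinates, whose origin is the TCP and whose axes are the flange's). Camera axes: x right, y down, z forward; pixel columns grow to the right and rows downward; lengths in m; the calibration is good to about 2 mm. A picture is of the moment at which its call begins: read the wrist's pose just before it.
- manip.job_done(): hands the job in, once; it reports no verdict.
Trained networks look in a picture, given as the dict that the camera call returned (one of the last four; its "shot" number tells which), for a name from the list of things; names that differ only in an ending like _2 or _b are one class to them, and where a whole thing is asked for, a point or a joint stands for the part that bears it (a point fixed in the world has none). Each returns a list of dicts, best first, with "score" (0 to 1); they miss things now and then, are a little off and sometimes report something else, mostly with a low value. They report only what shows in the picture. A call takes as long as a camera call. They do not tell look-alikes from the thing itself.
- manip.search_frame(thing, picture): "box" ([centre column, centre row, width, height] in pixels, round what is visible of it).
- manip.outline_of(thing, picture): "region" (420x560 bool, what is visible of it) and "box" ([centre column, centre row, width, height] in pixels, round what is visible of it).
- manip.landmark_of(thing, picture): "xy" ([column, row] in pixels: a listed point, or the origin of a listed thing).
The state is a dict: "time": time; "joint_pos": joint angles; "joint_vel": joint speeds; "tau": joint torques, N m; "position": TCP position; "tool_rot": TCP orientation; "wrist_force": force on the tool from outside, world axes, zero at the start; "ft_torque": the same for the moment, N m; "finger_gap": finger opening in m.
Only numpy, scipy, OpenCV 4.12 (cv2) and the standard library are available. Lean on these libraries where they do the work, as an engineer would, in place of code of your own. Each camera call takes 0.05 s, during which the arm holds its last target.

## Working session

There is one attempt and no reset: what is moved stays moved. The work goes in short steps, Python scripts to look and compute and a tool call to move; the robot and the scene stay as the last step left them, time stands still between calls to the robot, and variables do not carry over. Pictures are saved under pics/ and viewed, and the job is handed in when it is done.

Besides the shell and the picture viewer there is one more tool, called in YAML: its name, and indented under it one key for each argument. servo_tool: Moves the arm, as the interface text tells. Its arguments: {"type":"object","properties":{"moves":{"type":"array"},"squeeze":{"type":"number"}},"required":["moves"]}

```bash
mkdir -p pics; ls; cat > h.py <<'E'
import numpy as np,cv2
from rig import manip
def w(c,u,v,z):  # pixel -> world with given plane height
    K=c["intrinsics"];d=np.linalg.inv(K)@[u,v,1];R=c["R"];t=c["t"]
    o=-R.T@t;d=R.T@d;return o+d*(z-o[2])/d[2]
def wd(c,u,v):
    K=c["intrinsics"];d=c["z_map"][int(round(v)),int(round(u))];p=np.linalg.inv(K)@[u,v,1]*d
    return c["R"].T@(p-c["t"])
E
python3 - <<'E'
from h import *
s=manip.read_state();print(s)
for n in("top","side"):
    c=manip.capture(n);cv2.imwrite(f"pics/{n}0.png",c["color"])
    print(n,c["intrinsics"].tolist(),c["R"].tolist(),c["t"])
    for k in("winder","seat","pivot","cage_post","spool_center"):
        for r in manip.landmark_of(k,c)[:3]:
            u,v=r["xy"];z={"winder":0,"seat":.036,"pivot":.03,"cage_post":.0885,"spool_center":.035}[k]
            print(k,round(r["score"],2),np.round(r["xy"],1),np.round(w(c,u,v,z),4))
E
```

```text
pics
{'time': 0.0, 'joint_pos': array([ 1.31595844e+00,  2.60686972e-01, -1.39386528e-01,  1.17271848e+00,
        7.28895166e-06,  1.57078716e+00]), 'joint_vel': array([-1.28374950e-05,  1.40702529e-03, -1.28662163e-03,  1.09625866e-03,
       -2.11541592e-05, -1.97027405e-03]), 'tau': array([ 1.97957743e-03, -4.05679750e+01,  2.53921098e+01,  1.89153658e-02,
        7.16771274e-05,  8.01648614e-07]), 'position': array([0.13215388, 0.50731544, 0.20215683]), 'tool_rot': array([-1.30417788e-04,  1.27069832e-01,  9.91893271e-01, -9.89274247e-04]), 'wrist_force': array([ 0.13393317,  0.42471206, -0.07998035]), 'ft_torque': array([-0.0050267 ,  0.03855589,  0.01528934]), 'finger_gap': 0.08513078088147873}
top [[391.86092323036445, 0.0, 282.60198451187944], [0.0, 391.86092323036445, 211.38462773307606], [0.0, 0.0, 1.0]] [[0.02392607144704055, -0.999686509737847, -0.007377354083430276], [-0.9896184529346536, -0.022637743787469636, -0.14192550922028], [0.14171401030361824, 0.010696485608557462, -0.9898498494616705]] [0.03160067 0.59286308 1.04782942]
winder 0.59 [269.1 228.7] [0.5469 0.0835
[... 447 characters left out ...]
64496624, 0.0, 280.90707635680275], [0.0, 494.71338964496624, 215.16714610931845], [0.0, 0.0, 1.0]] [[0.9786559883379992, -0.2053892977823175, -0.006906000771807349], [-0.143517637876114, -0.6590200044415394, -0.7383057099632466], [0.14708889865871685, 0.72353843719761, -0.6744308606439994]] [-0.56241004  0.16535308  1.45526606]
winder 0.85 [266.  224.8] [0.5434 0.0854 0.    ]
seat 0.81 [265.1 226.5] [0.5333 0.0409 0.036 ]
pivot 0.72 [266.2 227.1] [0.5371 0.0438 0.03  ]
cage_post 0.88 [261.  180.1] [0.5518 0.2065 0.0885]
spool_center 0.86 [289.6 322.8] [ 0.5297 -0.3245  0.035 ]
spool_center 0.79 [257.  352.1] [ 0.4329 -0.3916  0.035 ]
spool_center 0.58 [327.  319.3] [ 0.6268 -0.3343  0.035 ]
```

View pics/top0.png

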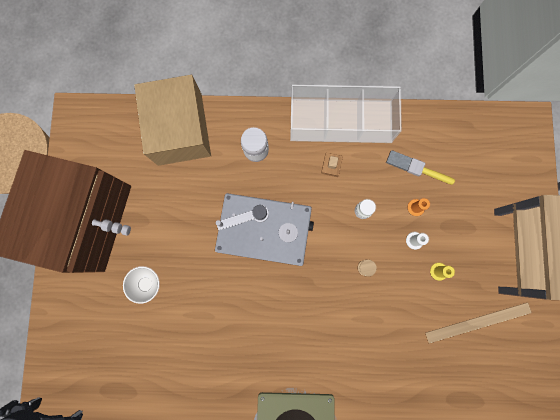

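View pics/side0.png

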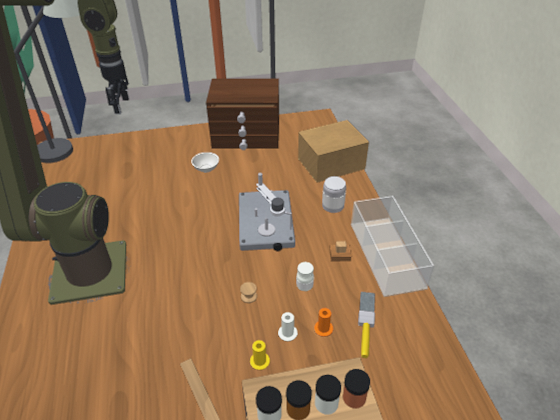

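The white spool is at about (416,240) in the top view and (289,323) in the side view. The orange and yellow look-alikes are either side of it. The winder's corners in the top view are (228,194), (312,206), (303,265) and (216,252). I'll refine these.

```bash
python3 - <<'E'
from h import *
c=manip.capture("top")
o=manip.outline_of("winder",c)
print([ (r["score"],r["box"]) for r in o])
K=c["intrinsics"];vv,uu=np.mgrid[0:420,0:560];d=c["z_map"]
P=np.stack([(uu-K[0,2])/K[0,0]*d,(vv-K[1,2])/K[1,1]*d,d],-1);P=(P-c["t"])@c["R"]
np.save("P.npy",P)
def box(x0,x1,y0,y1,z0,z1):
    return (d>0)&(P[...,0]>x0)&(P[...,0]<x1)&(P[...,1]>y0)&(P[...,1]<y1)&(P[...,2]>z0)&(P[...,2]<z1)
m=box(.4,.72,-.1,.26,.022,.2)
ys,xs=np.nonzero(m);q=P[m];q=q[q[:,2]<.04]
r=cv2.minAreaRect(q[:,:2].astype(np.float32)*1000);print(r,len(q))
m=box(.4,.72,-.1,.3,.08,.2);print("high",np.round(P[m],3).tolist())
m=box(.45,.6,-.38,-.27,.05,.1);q=P[m];print("spool",len(q),q.mean(0),q.min(0),q.max(0))
m=box(.45,.6,-.38,-.27,.064,.1);q=P[m];print("spooltop",len(q),q.mean(0),q.min(0),q.max(0))
a=cv2.resize(c["color"][180:290,200:460],None,fx=3,fy=3,interpolation=cv2.INTER_CUBIC);cv2.imwrite("pics/topz.png",a)
E
```

```text
[(0.59, [264.3, 229.4, 90.8, 74.5])]
((596.9229125976562, 67.23348236083984), (299.6147155761719, 283.4423522949219), 82.30134582519531) 4815
high [[0.609, 0.021, 0.103], [0.61, 0.018, 0.098], [0.607, 0.023, 0.098], [0.606, 0.021, 0.102], [0.607, 0.018, 0.1], [0.604, 0.023, 0.101], [0.604, 0.021, 0.102], [0.605, 0.018, 0.095], [0.601, 0.023, 0.1], [0.601, 0.02, 0.099], [0.598, 0.023, 0.102], [0.598, 0.02, 0.104], [0.595, 0.023, 0.105], [0.596, 0.02, 0.102], [0.593, 0.023, 0.104], [0.593, 0.02, 0.103], [0.584, 0.103, 0.08], [0.57, 0.097, 0.081], [0.555, 0.214, 0.114], [0.556, 0.212, 0.109], [0.553, 0.217, 0.113], [0.553, 0.215, 0.109], [0.553, 0.212, 0.109], [0.553, 0.209, 0.112], [0.554, 0.207, 0.108], [0.55, 0.217, 0.111], [0.55, 0.214, 0.115], [0.55, 0.211, 0.114], [0.55, 0.209, 0.113], [0.551, 0.207, 0.11], [0.552, 0.206, 0.098], [0.547, 0.216, 0.114], [0.547, 0.214, 0.115], [0.548, 0.212, 0.112], [0.548, 0.209, 0.115], [0.548, 0.206, 0.114], [0.549, 0.206, 0.098], [0.551, 0.206, 0.082], [0.545, 0.216, 0.114], [0.545, 0.214, 0.111], [0.545, 0.211, 0.115], [0.545, 0.209, 0.112], [0.546, 0.208, 0.105], [0.547, 0.206, 0.099], [0.549, 0.206, 0.081], [0.542, 0.214, 0.113], [0.543, 0.212, 0.11], [0.543, 0.21, 0.104], [0.544, 0.209, 0.098], [0.545, 0.207, 0.089], [0.543, 0.213, 0.085], [0.543, 0.211, 0.085], [0.536, 0.032, 0.084], [0.537, 0.029, 0.082], [0.534, 0.035, 0.081], [0.534, 0.032, 0.083], [0.534, 0.029, 0.085], [0.534, 0.027, 0.082]]
spool 126 [ 0.52262645 -0.32820664  0.06786979] [ 0.50832214 -0.34590455  0.05070988] [ 0.53835741 -0.31439912  0.07610487]
spooltop 100 [ 0.52311739 -0.32885287  0.07062992] [ 0.50832214 -0.34590455  0.06406403] [ 0.53835741 -0.31452659  0.07610487]
```

View pics/topz.png

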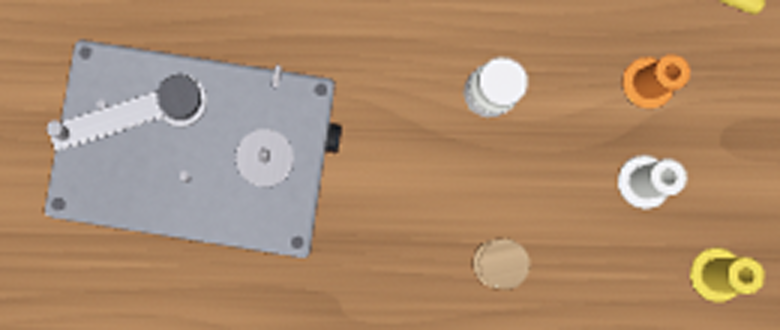

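servo_tool:
  moves: [0,-4.2,-3.6,-1,0,0,0,0,-4.2,-3.6,-1,0,0,0,0,-4.2,-3.6,-1,0,0,0,0,-4.2,-3.6,-1,0,0,0,0,-4.2,-3.6,-1,0,0,0]
  squeeze: 40

```text
time: 1.32
position: [0.291, 0.2795, 0.2535]
tool_rot: [0.0, 0.127, 0.992, 0.0]
wrist_force: [0.5, 1.4, 0.6]
finger_gap: 0.0853
```

servo_tool:
  moves: [0,-4.2,-3.6,-1,0,0,0,0,-4.2,-3.6,-1,0,0,0,0,-4.2,-3.6,-1,0,0,0,0,-4.2,-3.6,-1,0,0,0,0,-4.2,-3.6,-1,0,0,0]

```text
time: 1.95
position: [0.4489, 0.0521, 0.3036]
tool_rot: [0.0, 0.127, 0.992, 0.0]
wrist_force: [0.5, -0.9, 0.9]
finger_gap: 0.0855
```

```bash
cat >> h.py <<'E'
from scipy.spatial.transform import Rotation as Ro
def T():
    s=manip.read_state();q=s["tool_rot"];M=np.eye(4);M[:3,:3]=Ro.from_quat([q[1],q[2],q[3],q[0]]).as_matrix();M[:3,3]=s["position"];return M,s
def wcap():
    M,s=T();c=manip.capture("wrist");M=M@c["hand_eye"];c["R"]=M[:3,:3].T;c["t"]=-c["R"]@M[:3,3];return c
def cloud(c):
    K=c["intrinsics"];vv,uu=np.mgrid[0:420,0:560];d=c["z_map"]
    P=np.stack([(uu-K[0,2])/K[0,0]*d,(vv-K[1,2])/K[1,1]*d,d],-1);P=(P-c["t"])@c["R"];P[d<=0]=np.nan;return P
def sel(P,x0,x1,y0,y1,z0,z1):
    return P[(P[...,0]>x0)&(P[...,0]<x1)&(P[...,1]>y0)&(P[...,1]<y1)&(P[...,2]>z0)&(P[...,2]<z1)]
E
python3 - <<'E'
from h import *
M,s=T();print(s["time"],s["joint_pos"].round(3),M.round(3))
c=wcap();cv2.imwrite("pics/w1.png",c["color"])
for k,z in(("seat",.036),("pivot",.03),("cage_post",.0885)):
    for r in manip.landmark_of(k,c)[:2]: print(k,r["score"],r["xy"],w(c,*r["xy"],z).round(4))
P=cloud(c)
for n,b in(("pin",(.5,.57,0,.06,.07,.09)),("post",(.5,.6,.18,.24,.1,.12)),("pivot",(.5,.65,.06,.16,.07,.085)),("wire",(.57,.65,0,.05,.09,.12))):
    q=sel(P,*b);print(n,len(q),q.mean(0).round(4) if len(q) else "",q.min(0).round(3) if len(q) else "",q.max(0).round(3) if len(q) else "")
E
```

```text
1.95 [ 0.115  0.108 -0.071  1.391  0.     0.37 ] [[-0.968  0.252  0.001  0.449]
 [ 0.252  0.968  0.     0.052]
 [-0.001  0.001 -1.     0.304]
 [ 0.     0.     0.     1.   ]]
seat 0.63 [286.6, 226.1] [0.5392 0.033  0.036 ]
pivot 0.88 [355.2, 242.1] [0.5862 0.1142 0.03  ]
cage_post 0.86 [445.7, 211.3] [0.5462 0.2133 0.0885]
pin 62 [0.5326 0.0318 0.0781] [0.529 0.027 0.071] [0.538 0.036 0.084]
post 189 [0.5474 0.2125 0.1088] [0.542 0.207 0.1  ] [0.556 0.22  0.113]
pivot 784 [0.5837 0.1099 0.0746] [0.566 0.09  0.07 ] [0.604 0.129 0.077]
wire 67 [0.6001 0.0226 0.1003] [0.591 0.019 0.09 ] [0.611 0.026 0.104]
```

View pics/w1.png

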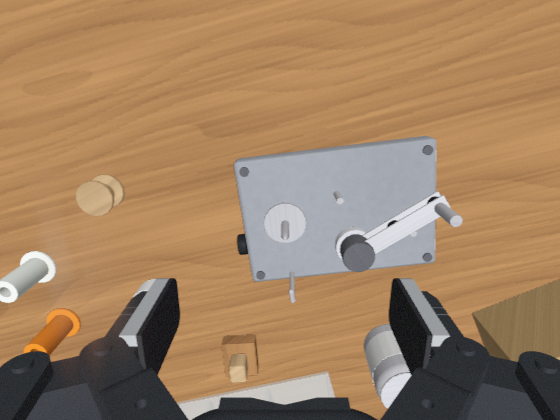

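servo_tool:
  moves: [0,-1.4,-5.3,0.8,0,0,0,0,-1.4,-5.3,0.8,0,0,0,0,-1.4,-5.3,0.8,0,0,0,0,-1.4,-5.3,0.8,0,0,0,0,-1.4,-5.3,0.8,0,0,0]

```text
time: 2.78
position: [0.4487, -0.22, 0.2627]
tool_rot: [-0.0, 0.126, 0.992, 0.0]
wrist_force: [0.6, 0.6, 0.2]
finger_gap: 0.0854
```

servo_tool:
  moves: [0,-1.4,-5.3,0.8,0,0,0,0,-1.4,-5.3,0.8,0,0,0,0,0,0,0,0,0,0]

```text
time: 3.15
position: [0.4491, -0.3311, 0.2454]
tool_rot: [-0.001, 0.128, 0.992, 0.0]
wrist_force: [0.2, 0.4, -0.0]
finger_gap: 0.0854
```

```bash
python3 - <<'E'
from h import *
M,s=T();print(s["time"],s["joint_pos"].round(3),M.round(4))
c=wcap();cv2.imwrite("pics/w2.png",c["color"])
for k,z in(("spool_center",.035),):
    for r in manip.landmark_of(k,c)[:3]: print(k,r["score"],r["xy"],w(c,*r["xy"],z).round(4))
P=cloud(c)
q=sel(P,.47,.58,-.38,-.27,.064,.08);print(len(q),q.mean(0),q.min(0),q.max(0)); print(cv2.minEnclosingCircle((q[:,:2]*1000).astype(np.float32)))
q=sel(P,.47,.58,-.38,-.27,.003,.009);print(len(q));print(cv2.minEnclosingCircle((q[:,:2]*1000).astype(np.float32)))
E
```

```text
3.15 [-0.635  0.306  0.037  1.304 -0.    -0.378] [[-9.672e-01  2.542e-01 -1.700e-03  4.491e-01]
 [ 2.542e-01  9.672e-01  1.000e-03 -3.311e-01]
 [ 1.900e-03  5.000e-04 -1.000e+00  2.454e-01]
 [ 0.000e+00  0.000e+00  0.000e+00  1.000e+00]]
spool_center 0.8 [319.3, 298.9] [ 0.6166 -0.3306  0.035 ]
spool_center 0.76 [221.7, 166.3] [ 0.4336 -0.3938  0.035 ]
spool_center 0.66 [303.1, 230.6] [ 0.5263 -0.3283  0.035 ]
624 [ 0.52074298 -0.3290241   0.06975046] [ 0.50608431 -0.34496763  0.06409949] [ 0.53776624 -0.31334289  0.07271624]
((521.7947387695312, -329.163330078125), 15.978336334228516)
551
((540.5119018554688, -317.084228515625), 46.3978271484375)
```

View pics/w2.png

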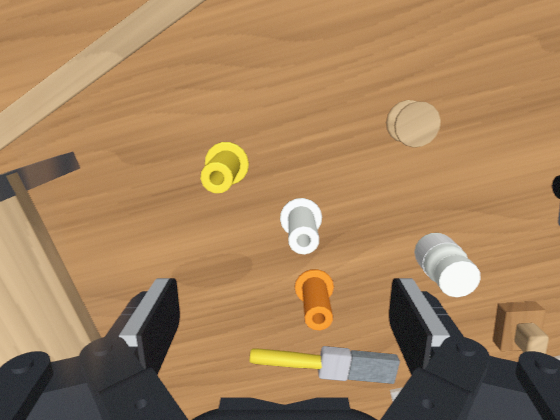

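servo_tool:
  moves: [0,-3.5,1.05,2,0,0,0,0,-3.5,1.05,3,0,0,0,0,0,0,5.5,0,0,0,0,0,0,5.5,0,0,0,0,0,0,3,0,0,0]

```text
time: 3.88
position: [0.5211, -0.3231, 0.0545]
tool_rot: [-0.002, 0.125, 0.992, 0.001]
wrist_force: [-0.6, -0.4, 0.4]
finger_gap: 0.0856
```

servo_tool:
  moves: [0,0,0,2,0,0,0,0,0,0,0,0,0,0]

```text
time: 4.12
position: [0.5213, -0.3239, 0.0359]
tool_rot: [-0.002, 0.126, 0.992, 0.001]
wrist_force: [0.5, -0.1, 0.4]
finger_gap: 0.0857
```

servo_tool:
  moves: [0,-0.1,-0.5,0,0,0,0,0,0,0,0,0,0,0]

```text
time: 4.38
position: [0.5234, -0.3329, 0.0387]
tool_rot: [0.001, 0.127, 0.992, -0.001]
wrist_force: [0.8, 1.4, 1.0]
finger_gap: 0.0852
```

```bash
python3 - <<'E'
from h import *
M,s=T();print(s["time"],s["joint_pos"].round(3),M.round(4))
c=wcap();cv2.imwrite("pics/w3.png",c["color"])
P=cloud(c);q=sel(P,.47,.58,-.38,-.27,.064,.08);print(len(q));print(cv2.minEnclosingCircle((q[:,:2]*1000).astype(np.float32)))
E
```

```text
4.375 [-0.567  0.524 -0.172  0.872 -0.    -0.312] [[-0.9678  0.2517  0.0026  0.5234]
 [ 0.2517  0.9678 -0.0017 -0.3329]
 [-0.003  -0.001  -1.      0.0387]
 [ 0.      0.      0.      1.    ]]
3472
((523.802734375, -332.3307800292969), 43.64386749267578)
```

View pics/w3.png

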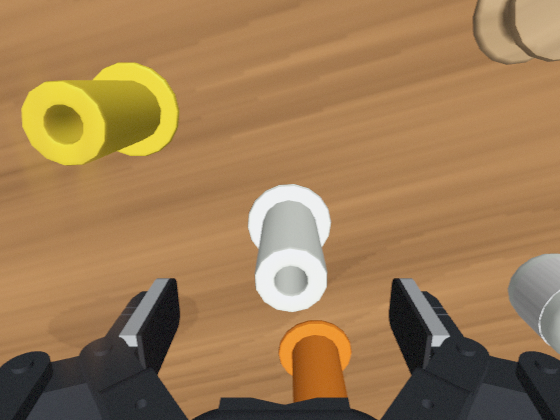

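```bash
python3 - <<'E'
from h import *
for i in range(2):
    M,s=T();print(s["time"],M[:3,3].round(4),s["wrist_force"].round(2))
    c=wcap()
    K=c["intrinsics"];d=c["z_map"];m=np.zeros((420,560),bool);m[240:315,250:335]=True
    P=cloud(c);Pt=(P-M[:3,3])@M[:3,:3]
    k=m&(np.abs(P[...,2]-.07)<.006)
    print(cv2.minEnclosingCircle((P[k][:,:2]*1000).astype(np.float32)),cv2.minEnclosingCircle((Pt[k][:,:2]*1000).astype(np.float32)))
E
```

```text
4.425 [ 0.5232 -0.3329  0.0385] [-1.24 -0.27  0.22]
((521.8712158203125, -328.65911865234375), 16.3158016204834) ((2.225566864013672, 3.7218942642211914), 16.316707611083984)
4.475 [ 0.5229 -0.3328  0.0383] [-0.58  0.    0.4 ]
((522.0523071289062, -329.03619384765625), 16.26555824279785) ((1.6634409427642822, 3.403998374938965), 16.266921997070312)
```

servo_tool:
  moves: [0,0.2,0.35,0.3,0,0,0,0,0,0,0,0,0,0,1,0,0,0,0,0,0,1,0,0,0,0,0,0,1,0,0,0,0,0,0]
  squeeze: 40

```text
time: 5.15
position: [0.5211, -0.3285, 0.034]
tool_rot: [0.0, 0.127, 0.992, -0.0]
wrist_force: [0.0, -0.7, 0.1]
finger_gap: 0.0324
```

servo_tool:
  moves: [1,0,0,0,0,0,0,1,0,0,0,0,0,0,1,0,0,0,0,0,0]

```text
time: 5.52
position: [0.5212, -0.3286, 0.0343]
tool_rot: [0.0, 0.127, 0.992, -0.0]
wrist_force: [-0.5, -0.1, 2.9]
finger_gap: 0.0293
```

servo_tool:
  moves: [1,0,0,-2,0,0,0,1,0,0,-4,0,0,0,1,0,0,-4,0,0,0,1,0,0,-4,0,0,0,1,0,0,0,0,0,0]

```text
time: 6.15
position: [0.5231, -0.3297, 0.1774]
tool_rot: [0.003, 0.127, 0.992, -0.001]
wrist_force: [1.0, -0.5, -0.8]
finger_gap: 0.0296
```

```bash
python3 - <<'E'
from h import *
M,s=T();print(s["time"],M.round(4),s["finger_gap"],s["wrist_force"])
c=wcap();cv2.imwrite("pics/w4.png",c["color"])
c=manip.capture("side");cv2.imwrite("pics/s4.png",cv2.resize(c["color"][200:400,180:400],None,fx=3,fy=3))
E
```

```text
6.15 [[-0.9677  0.252   0.0058  0.5231]
 [ 0.252   0.9677 -0.0036 -0.3297]
 [-0.0065 -0.002  -1.      0.1774]
 [ 0.      0.      0.      1.    ]] 0.02956982089794704 [ 0.99290073 -0.51067317 -0.7762017 ]
```

View pics/w4.png

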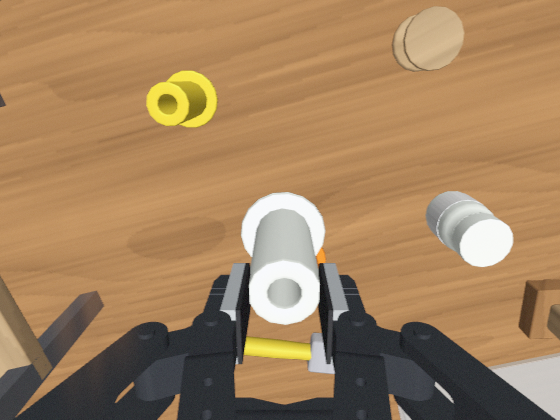

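View pics/s4.png

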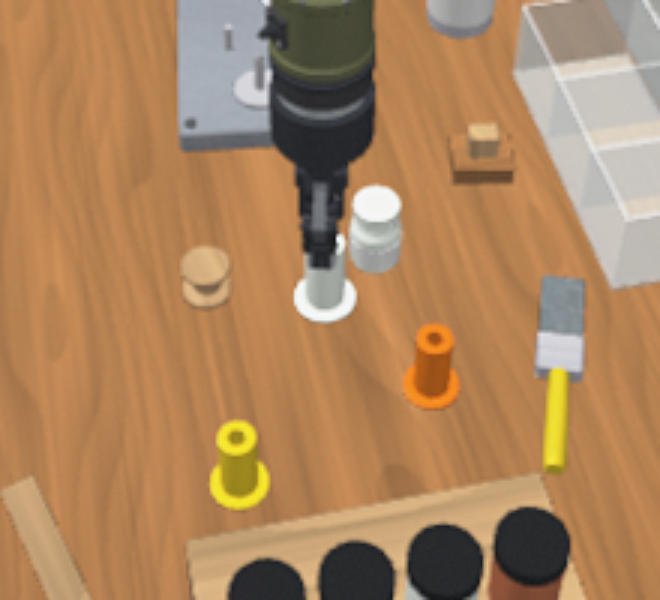

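The spool is held upright, with its top at (284,290) in the wrist view. Next I'll carry it over the spindle.

servo_tool:
  moves: [1,0.9,4,0,0,0,0,1,1.1,5,0,0,0,0,1,1.2,5.2,0,0,0,0,1,1.2,5.2,0,0,0,0,1,1.1,5,0,0,0,0]

```text
time: 6.88
position: [0.5276, -0.0765, 0.1718]
tool_rot: [-0.002, 0.127, 0.992, 0.0]
wrist_force: [0.4, -0.2, -1.0]
finger_gap: 0.0295
```

servo_tool:
  moves: [1,1.1,5,0,0,0,0,1,0.9,4,0,0,0,0,1,0.4,1.8,0,0,0,0,1,0,0,0,0,0,0,1,0,0,0,0,0,0]

```text
time: 7.5
position: [0.533, 0.0309, 0.1734]
tool_rot: [-0.001, 0.128, 0.992, -0.001]
wrist_force: [-0.7, -0.5, -0.9]
finger_gap: 0.0296
```

```bash
cat > m.py <<'E'
from h import *
import sys
M,s=T();print(s["time"],M.round(4).tolist(),s["finger_gap"],s["wrist_force"].round(2))
c=wcap();cv2.imwrite(f"pics/{sys.argv[1]}.png",c["color"])
P=cloud(c);Pt=(P-M[:3,3])@M[:3,:3]
np.save("Pw.npy",P);np.save("Ptw.npy",Pt)
vv,uu=np.mgrid[0:420,0:560]
print("seat px",manip.landmark_of("seat",c)[:2])
k=(uu>240)&(uu<330)&(vv>255)&(vv<325)&(np.hypot(Pt[...,0],Pt[...,1])<.022)
z=Pt[...,2]
print("toolz range",np.nanpercentile(z[k],[1,10,50,90]))
k2=k&(np.abs(z-np.nanpercentile(z[k],10))<.004)
print("top tool",cv2.minEnclosingCircle((Pt[k2][:,:2]*1000).astype(np.float32)),"world",cv2.minEnclosingCircle((P[k2][:,:2]*1000).astype(np.float32)))
k3=(uu>200)&(uu<370)&(vv>150)&(vv<270)&(np.hypot(Pt[...,0],Pt[...,1])<.03)&(z>.02)&(z<.06)
print("flange",k3.sum());
if k3.sum()>20: print(cv2.minEnclosingCircle((Pt[k3][:,:2]*1000).astype(np.float32)))
for n in("side","top"):
    c=manip.capture(n)
    P=cloud(c)
    r=manip.landmark_of("spool_center",c);print(n,[(round(q["score"],2),np.round(q["xy"],1)) for q in r[:3]])
    a=c["color"][130:280,200:340] if n=="side" else c["color"][170:290,200:340]
    cv2.imwrite(f"pics/{sys.argv[1]}{n}.png",cv2.resize(a,None,fx=4,fy=4,interpolation=cv2.INTER_CUBIC))
E
python3 m.py w5
```

```text
7.5 [[-0.9674, 0.2531, -0.0012, 0.533], [0.2531, 0.9674, -0.0009, 0.0309], [0.001, -0.0012, -1.0, 0.1734], [0.0, 0.0, 0.0, 1.0]] 0.029625593045601993 [-0.69 -0.49 -0.91]
seat px [{'xy': [283.6, 186.8], 'score': 0.7}]
toolz range [-0.06415217 -0.04841298 -0.03596668 -0.0268705 ]
top tool ((2.2792725563049316, 1.3744933605194092), 19.46259880065918) world ((531.150390625, 32.84904098510742), 19.462928771972656)
flange 2370
((-0.7524799108505249, -0.04028220847249031), 24.825035095214844)
side [(0.76, array([322.4, 321.1])), (0.59, array([258.1, 349.8])), (0.51, array([266.2, 192.5]))]
top [(0.88, array([441., 271.])), (0.54, array([421.4, 204.2])), (0.5, array([266.8, 231.7]))]
```

View pics/w5.png

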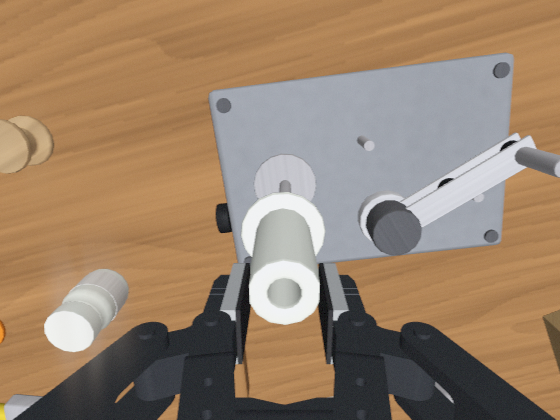

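View pics/w5side.png

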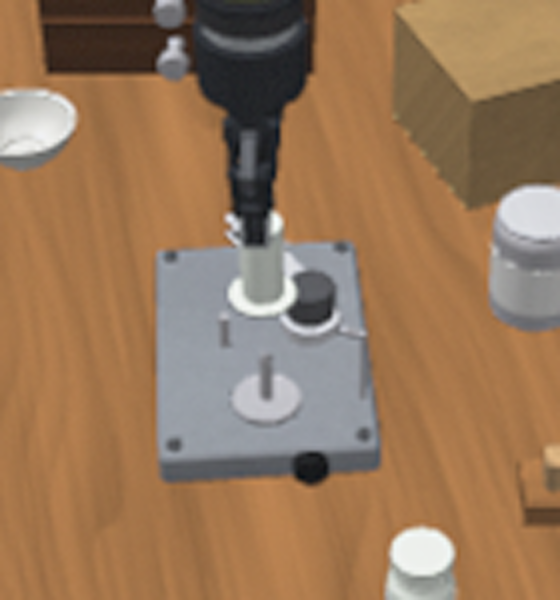

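```bash
python3 - <<'E'
from h import *
from scipy.optimize import least_squares
P=np.load("Pw.npy");Pt=np.load("Ptw.npy");im=cv2.imread("pics/w5.png")
g=cv2.cvtColor(im,cv2.COLOR_BGR2GRAY)
print(g[185,235:335].tolist());print(np.round(P[185,235:335:4,2],4).tolist())
print(g[145:195,275].tolist())
M,s=T()
cv2.imwrite("pics/w5z.png",cv2.resize(im[130:340,200:370],None,fx=4.5,fy=4,interpolation=cv2.INTER_CUBIC)[:600*2:1][:840])
E
```

```text
[166, 166, 166, 164, 164, 166, 165, 166, 164, 165, 166, 165, 164, 167, 167, 168, 168, 167, 168, 186, 196, 197, 196, 196, 199, 200, 198, 193, 190, 194, 195, 197, 197, 199, 197, 196, 194, 194, 197, 198, 197, 198, 195, 194, 158, 115, 133, 142, 144, 149, 152, 153, 152, 150, 143, 152, 186, 200, 198, 198, 198, 198, 198, 199, 199, 196, 197, 196, 198, 198, 201, 201, 200, 198, 198, 199, 203, 199, 199, 198, 190, 171, 166, 166, 166, 167, 165, 166, 168, 167, 166, 168, 168, 168, 168, 166, 166, 166, 166, 167]
[0.0305, 0.0303, 0.03, 0.03, 0.0311, 0.0369, 0.0352, 0.0364, 0.0365, 0.0356, 0.0359, 0.045, 0.0549, 0.0523, 0.0362, 0.0353, 0.0367, 0.0362, 0.0355, 0.0364, 0.0346, 0.0293, 0.0305, 0.0307, 0.0304]
[166, 166, 165, 166, 167, 165, 164, 166, 166, 166, 154, 172, 197, 195, 196, 196, 196, 195, 196, 195, 195, 194, 194, 195, 195, 196, 197, 197, 196, 196, 198, 198, 198, 197, 198, 197, 198, 197, 198, 197, 197, 197, 199, 197, 198, 198, 197, 178, 213, 223]
```

```bash
cat > fit.py <<'E'
from h import *
from scipy.optimize import least_squares
def fit(c,M,pts,z,r=None):
    X=np.array([w(c,u,v,z)[:2] for u,v in pts])
    if r: f=lambda p:np.hypot(X[:,0]-p[0],X[:,1]-p[1])-r; p0=X.mean(0)
    else: f=lambda p:np.hypot(X[:,0]-p[0],X[:,1]-p[1])-p[2]; p0=[*X.mean(0),.02]
    o=least_squares(f,p0,loss="soft_l1",f_scale=5e-4)
    t=M[:3,:3].T@(np.array([*o.x[:2],z])-M[:3,3])
    return o.x.round(5),"tool mm",(t*1000).round(2),"rms",np.sqrt(np.mean(o.fun**2)).round(5),len(pts)
if __name__=="__main__":
    M,s=T();c=wcap();print(s["time"],M[:3,3])
    im=c["color"];g=cv2.GaussianBlur(cv2.cvtColor(im,cv2.COLOR_BGR2GRAY),(3,3),0).astype(int)
    e=[]
    for v in range(160,200):
        row=g[v];i=250
        # scan from outside to disc
        L=[u for u in range(240,280) if row[u]<=182<row[u+1]]
        R=[u for u in range(330,290,-1) if row[u]<=182<row[u-1]]
        if L:u=L[0];e.append((u+(182-row[u])/(row[u+1]-row[u]),v))
        if R:u=R[0];e.append((u-(182-row[u])/(row[u-1]-row[u]),v))
    for u in range(265,305):
        V=[v for v in range(145,170) if g[v,u]<=182<g[v+1,u]]
        if V:v=V[0];e.append((u,v+(182-g[v,u])/(g[v+1,u]-g[v,u])))
    print("seat free",fit(c,M,e,.036));print("seat r27",fit(c,M,e,.036,.027))
    # white flange: mask by threshold
    hb=M[2,3]-.034
    f=[]
    for v in range(205,240):
        row=g[v]
        L=[u for u in range(236,262) if row[u]<=212<row[u+1]]
        R=[u for u in range(340,305,-1) if row[u]<=212<row[u-1]]
        if L:f.append((L[0]+.5,v))
        if R:f.append((R[0]-.5,v))
    print("flange free",fit(c,M,f,hb+.005));print("flange r25",fit(c,M,f,hb+.005,.025))
    cv2.imwrite("pics/spz.png",cv2.resize(im[180:340,215:355],None,fx=4,fy=4,interpolation=cv2.INTER_CUBIC)[:600])
    np.set_printoptions(linewidth=250)
    print(g[290,235:335].tolist());print(g[265:330,284].tolist());print(g[215,236:260].tolist(),g[215,310:335].tolist())
    r=[u for u in range(270,300)]
    print(g[180,275:297].tolist())
E
python3 fit.py
```

```text
7.8 [0.53339321 0.0312831  0.17409923]
seat free (array([0.53473, 0.03188, 0.02634]), 'tool mm', array([ -1.11,   0.92, 138.1 ]), 'rms', np.float64(0.00018), 120)
seat r27 (array([0.53544, 0.03172]), 'tool mm', array([ -1.84,   0.95, 138.1 ]), 'rms', np.float64(0.00053), 120)
flange free (array([0.53415, 0.03125, 0.02409]), 'tool mm', array([-0.74,  0.17, 29.  ]), 'rms', np.float64(0.0002), 70)
flange r25 (array([0.53591, 0.03083]), 'tool mm', array([-2.54,  0.2 , 29.  ]), 'rms', np.float64(0.00061), 70)
[149, 149, 148, 136, 98, 56, 38, 36, 33, 28, 25, 25, 25, 71, 172, 233, 241, 242, 242, 242, 242, 242, 242, 242, 242, 242, 242, 241, 241, 241, 238, 223, 193, 167, 162, 169, 175, 179, 182, 185, 187, 189, 190, 192, 192, 192, 192, 191, 191, 191, 190, 188, 186, 184, 182, 180, 176, 172, 168, 164, 158, 152, 144, 136, 130, 142, 179, 217, 236, 240, 241, 242, 242, 242, 242, 242, 242, 241, 241, 242, 242, 241, 241, 228, 160, 63, 21, 23, 23, 25, 32, 38, 42, 65, 111, 143, 149, 149, 150, 149]
[242, 242, 242, 242, 242, 242, 242, 242, 242, 242, 240, 236, 224, 204, 192, 190, 190, 191, 191, 191, 190, 190, 191, 191, 191, 191, 191, 191, 191, 191, 191, 191, 191, 191, 191, 191, 191, 191, 191, 191, 192, 196, 205, 218, 234, 241, 242, 242, 242, 242, 242, 241, 241, 241, 241, 241, 241, 240, 230, 199, 161, 145, 143, 142, 141]
[167, 167, 168, 167, 167, 166, 166, 167, 170, 187, 215, 235, 241, 242, 242, 242, 242, 242, 242, 242, 242, 242, 242, 242] [242, 242, 242, 242, 242, 242, 242, 242, 240, 230, 210, 187, 173, 167, 166, 166, 166, 166, 166, 166, 166, 166, 166, 165, 165]
[197, 196, 196, 196, 190, 176, 162, 155, 153, 154, 157, 161, 170, 183, 195, 198, 199, 199, 199, 198, 198, 198]
```

View pics/spz.png

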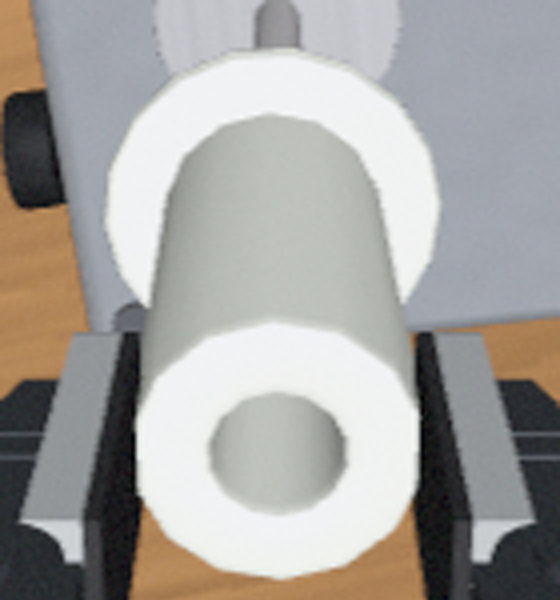

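```bash
python3 - <<'E'
from fit import *
M,s=T();c=wcap();P=cloud(c);Pt=(P-M[:3,3])@M[:3,:3]
print(s["time"],M[:3,3],"cam",(-c["R"].T@c["t"]).round(3),"t",((-c["R"].T@c["t"]-M[:3,3])@M[:3,:3]).round(3))
print("flange toolz",np.nanmedian(Pt[215:240,247:252,2]),np.nanmedian(Pt[198:203,270:300,2]),np.nanmedian(Pt[215:240,318:322,2]))
print("top toolz",np.nanmedian(Pt[312:318,275:295,2]),np.nanmedian(Pt[265:272,275:295,2]),np.nanmedian(Pt[285:300,253:262,2]))
im=c["color"];m=(cv2.cvtColor(im,cv2.COLOR_BGR2GRAY)>215).astype(np.uint8);m[:240]=0
m[:,:240]=0;m[:,330:]=0
cs,_=cv2.findContours(m,cv2.RETR_CCOMP,cv2.CHAIN_APPROX_NONE)
for k in cs:
    if len(k)>60:
        e=cv2.fitEllipse(k);print(len(k),e)
        for tz in(-.036,-.032):print(fit(c,M,[tuple(p[0]) for p in k],M[2,3]-tz))
E
```

```text
7.85 [0.53339751 0.03147061 0.17409099] cam [0.453 0.054 0.345] t [ 0.083  0.001 -0.171]
flange toolz 0.02855794972679606 0.02884395143790108 0.02912633444658163
top toolz -0.0362318666083289 -0.03617638576801287 -0.03644118215904103
192 ((283.9642333984375, 291.9118347167969), (62.71589660644531, 69.86891174316406), 87.64619445800781)
(array([0.53442, 0.03214, 0.01489]), 'tool mm', array([ -0.83,   0.91, -36.  ]), 'rms', np.float64(0.00027), 192)
(array([0.53683, 0.03151, 0.01533]), 'tool mm', array([ -3.32,   0.91, -32.  ]), 'rms', np.float64(0.00028), 192)
96 ((284.05072021484375, 292.8236999511719), (31.232357025146484, 36.29838562011719), 90.9420394897461)
(array([0.53451, 0.03216, 0.00757]), 'tool mm', array([ -0.91,   0.95, -36.  ]), 'rms', np.float64(0.00014), 96)
(array([0.53693, 0.03153, 0.00779]), 'tool mm', array([ -3.4 ,   0.95, -32.  ]), 'rms', np.float64(0.00014), 96)
```

servo_tool:
  moves: [1,-0.05,0.06,1.5,0,0,0,1,0,0,2.2,0,0,0,1,0,0,1.2,0,0,0,1,0,0,0,0,0,0,1,0,0,0,0,0,0]

```text
time: 8.52
position: [0.5344, 0.0326, 0.1254]
tool_rot: [0.0, 0.127, 0.992, 0.0]
wrist_force: [0.5, 0.1, -1.4]
finger_gap: 0.0295
```

```bash
python3 m.py w6
```

```text
8.525 [[-0.9677, 0.252, 0.0007, 0.5344], [0.252, 0.9677, 0.0, 0.0326], [-0.0007, 0.0002, -1.0, 0.1254], [0.0, 0.0, 0.0, 1.0]] 0.0295429624848755 [ 0.47  0.08 -1.45]
seat px [{'xy': [285.3, 202.8], 'score': 0.64}]
toolz range [-0.06409458 -0.04849255 -0.03594499 -0.02669976]
top tool ((2.302381753921509, 1.3498687744140625), 19.41176414489746) world ((532.456298828125, 34.48249053955078), 19.411785125732422)
flange 2373
((-0.9091888666152954, -0.14578764140605927), 24.8393611907959)
side [(0.91, array([257.7, 353.1])), (0.76, array([325.5, 321.4])), (0.69, array([265.8, 204.2]))]
top [(0.68, array([443.5, 270.7])), (0.68, array([260.2, 152.2])), (0.53, array([420.4, 206.4]))]
```

View pics/w6side.png

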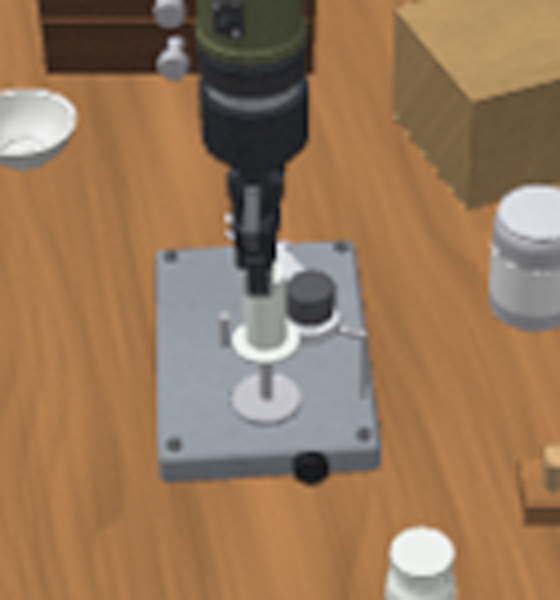

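View pics/w6.png

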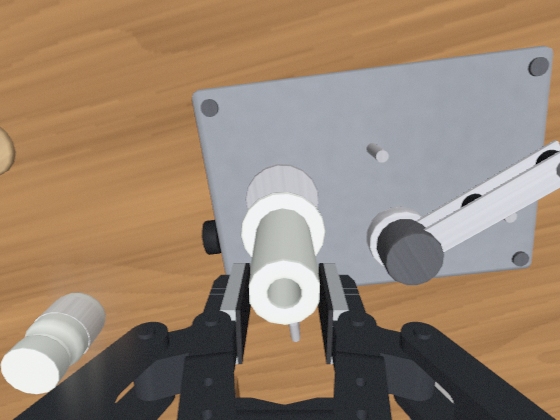

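servo_tool:
  moves: [1,0,0,0.6,0,0,0,1,0,0,0.7,0,0,0,1,0,0,0.6,0,0,0,1,0,0,0,0,0,0]

```text
time: 9.32
position: [0.5332, 0.0325, 0.1051]
tool_rot: [-0.001, 0.127, 0.992, -0.0]
wrist_force: [0.4, 0.3, -0.1]
finger_gap: 0.0294
```

servo_tool:
  moves: [1,0,0,0.8,0,0,0,1,0,0,0.9,0,0,0,1,0,0,0.7,0,0,0,1,0,0,0,0,0,0]

```text
time: 9.82
position: [0.5332, 0.0325, 0.0811]
tool_rot: [-0.001, 0.127, 0.992, -0.0]
wrist_force: [0.1, -0.2, -0.6]
finger_gap: 0.0295
```

servo_tool:
  moves: [1,0,0,0.5,0,0,0,1,0,0,0.4,0,0,0,1,0,0,0.2,0,0,0,1,0,0,0,0,0,0]

```text
time: 10.32
position: [0.5338, 0.0326, 0.0709]
tool_rot: [-0.0, 0.127, 0.992, -0.0]
wrist_force: [0.5, -0.2, -0.6]
finger_gap: 0.0296
```

servo_tool:
  moves: [1,0,0,0.15,0,0,0,1,0,0,0.1,0,0,0,1,0,0,0,0,0,0]

```text
time: 10.7
position: [0.5347, 0.0322, 0.0703]
tool_rot: [0.001, 0.127, 0.992, -0.0]
wrist_force: [-2.1, -1.2, 9.0]
finger_gap: 0.029
```

servo_tool:
  moves: [0.4,0,0,0,0,0,0,0.3,0,0,0,0,0,0,0.3,0,0,0,0,0,0,0.3,0,0,-1,0,0,0,0.3,0,0,-2,0,0,0]

```text
time: 11.32
position: [0.5331, 0.0326, 0.0985]
tool_rot: [-0.001, 0.127, 0.992, -0.0]
wrist_force: [-0.4, 0.3, 0.3]
finger_gap: 0.0597
```

servo_tool:
  moves: [0.3,0,0,-4,0,0,0,0.3,0,0,-4,0,0,0,0.3,0,0,-2,0,0,0,0.3,0,0,0,0,0,0]

```text
time: 11.82
position: [0.5356, 0.0327, 0.2008]
tool_rot: [0.002, 0.127, 0.992, 0.0]
wrist_force: [-0.3, -0.1, -0.3]
finger_gap: 0.0597
```

```bash
python3 - <<'E'
from h import *
M,s=T();print(s["time"],M[:3,3],s["finger_gap"])
c=wcap();cv2.imwrite("pics/w7.png",c["color"]);P=cloud(c)
q=sel(P,.5,.57,0,.07,.1,.115);print(len(q),np.median(q[:,2]),cv2.minEnclosingCircle((q[:,:2]*1000).astype(np.float32)))
q=sel(P,.5,.6,.17,.25,.1,.12);print("post",len(q),q.mean(0) if len(q) else "")
c=manip.capture("side");cv2.imwrite("pics/s7.png",cv2.resize(c["color"][130:280,200:340],None,fx=4,fy=4,interpolation=cv2.INTER_CUBIC))
E
```

```text
11.825 [0.53557795 0.03267437 0.20077705] 0.059749457892378934
1122 0.10612654055136575 ((535.61083984375, 32.0784912109375), 16.004362106323242)
post 451 [0.54806342 0.21213655 0.1087003 ]
```

View pics/w7.png

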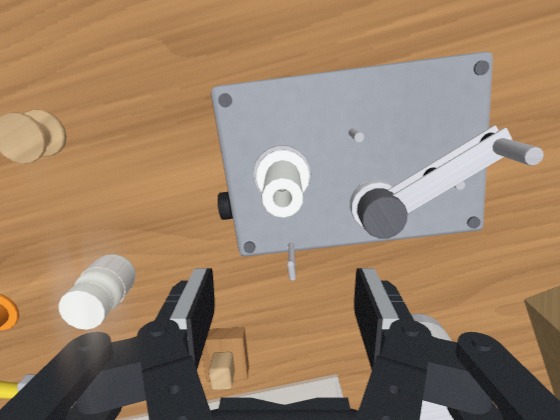

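View pics/s7.png

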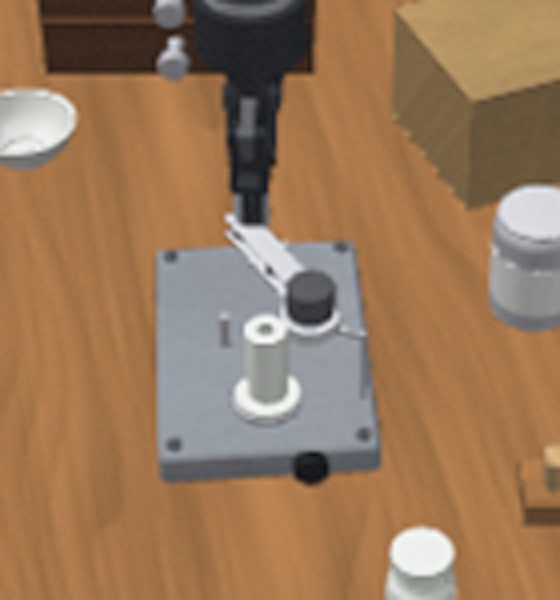

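The spool is home: its top is at z 0.106 and its centre is at (0.5356, 0.0321), with the arm clear of it. Next is the cage post at about (0.548, 0.212).

servo_tool:
  moves: [0.3,0.83,4.4,0,0,0,0,0.3,0.83,4.4,0,0,0,0,0.83,0.83,4.4,0,0,0,0,0.3,0.83,4.4,0,0,0,0,0.3,0,0,0,0,0,0]

```text
time: 12.55
position: [0.5453, 0.2137, 0.1964]
tool_rot: [-0.001, 0.125, 0.992, -0.0]
wrist_force: [-1.3, 0.3, 0.1]
finger_gap: 0.0596
```

servo_tool:
  moves: [0.3,0,0,2,0,0,0,0.3,0,0,2,0,0,0,0.3,0,0,1,0,0,0,0.3,0,0,0,0,0,0]

```text
time: 13.05
position: [0.5452, 0.2102, 0.1473]
tool_rot: [-0.001, 0.127, 0.992, -0.001]
wrist_force: [1.1, 0.5, 1.1]
finger_gap: 0.0599
```

```bash
python3 - <<'E'
from h import *
M,s=T();print(s["time"],M.round(4).tolist(),s["finger_gap"])
c=wcap();cv2.imwrite("pics/w8.png",c["color"]);P=cloud(c)
q=sel(P,.5,.6,.17,.25,.104,.118);q2=(q-M[:3,3])@M[:3,:3];print("post",len(q),np.median(q,0),np.median(q2,0),cv2.minEnclosingCircle((q2[:,:2]*1000).astype(np.float32)))
E
```

```text
13.05 [[-0.9675, 0.2528, -0.0026, 0.5452], [0.2528, 0.9675, -0.0012, 0.2102], [0.0022, -0.0018, -1.0, 0.1473], [0.0, 0.0, 0.0, 1.0]] 0.05994447073945571
post 436 [0.54770233 0.21476036 0.11099862] [-0.00131589  0.00514702  0.0363076 ] ((-2.493701934814453, 5.37052583694458), 7.149472713470459)
```

View pics/w8.png

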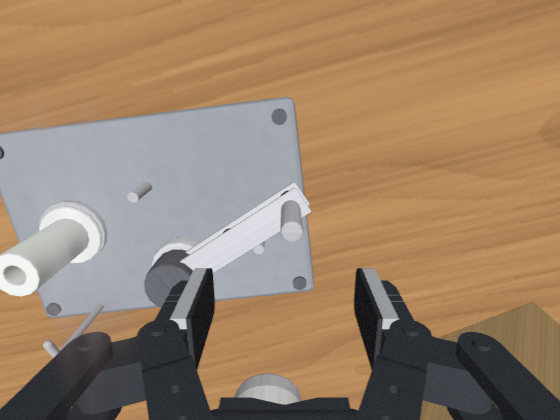

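servo_tool:
  moves: [0.3,-0.2,0.4,2,0,0,0,0.3,0,0,2,0,0,0,0.3,0,0,1.5,0,0,0,0.3,0,0,1.3,0,0,0,0.3,0,0,0,0,0,0]

```text
time: 13.72
position: [0.5484, 0.2143, 0.0797]
tool_rot: [-0.001, 0.127, 0.992, -0.0]
wrist_force: [-0.9, 0.2, -0.2]
finger_gap: 0.0594
```

```bash
python3 - <<'E'
from h import *
M,s=T();print(s["time"],M.round(4).tolist(),s["finger_gap"],s["wrist_force"])
c=wcap();cv2.imwrite("pics/w9.png",c["color"]);P=cloud(c)
q=sel(P,.5,.6,.17,.25,.104,.118);q2=(q-M[:3,3])@M[:3,:3];print("post",len(q),np.median(q,0),np.median(q2,0),cv2.minEnclosingCircle((q2[:,:2]*1000).astype(np.float32)))
E
```

```text
13.725 [[-0.9677, 0.2522, -0.0017, 0.5484], [0.2522, 0.9677, -0.0006, 0.2143], [0.0015, -0.001, -1.0, 0.0797], [0.0, 0.0, 0.0, 1.0]] 0.05942815789486827 [-0.85681707  0.15611964 -0.24237174]
post 1109 [0.54696157 0.2149952  0.11118021] [ 0.00164438  0.00048618 -0.03151472] ((5.299738883972168, -0.8774598240852356), 35.308982849121094)
```

View pics/w9.png

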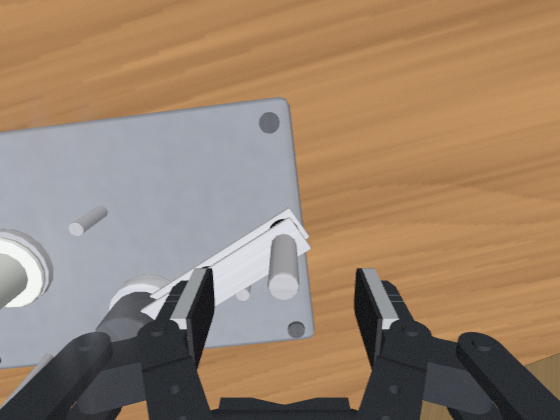

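Well centred between the pads, with the post at (285,285). I'll close on it.

servo_tool:
  moves: [1,0,0,0,0,0,0,1,0,0,0,0,0,0,1,0,0,0,0,0,0,1,0,0,0,0,0,0,1,0,0,0,0,0,0]
  squeeze: 50

```text
time: 14.4
position: [0.5518, 0.2159, 0.0827]
tool_rot: [0.003, 0.127, 0.992, 0.002]
wrist_force: [1.5, 0.5, 5.8]
finger_gap: 0.0001
```

```bash
python3 - <<'E'
from h import *
M,s=T();print(s["time"],M.round(4).tolist(),s["finger_gap"],s["wrist_force"])
c=wcap();cv2.imwrite("pics/w10.png",c["color"]);P=cloud(c)
c=manip.capture("side");cv2.imwrite("pics/s10.png",cv2.resize(c["color"][130:280,200:340],None,fx=4,fy=4,interpolation=cv2.INTER_CUBIC))
E
```

```text
14.4 [[-0.9677, 0.2519, 0.0056, 0.5518], [0.2519, 0.9677, 0.0028, 0.2159], [-0.0047, 0.0042, -1.0, 0.0827], [0.0, 0.0, 0.0, 1.0]] 0.00014874215416352016 [1.46238839 0.49829917 5.78545244]
```

View pics/w10.png

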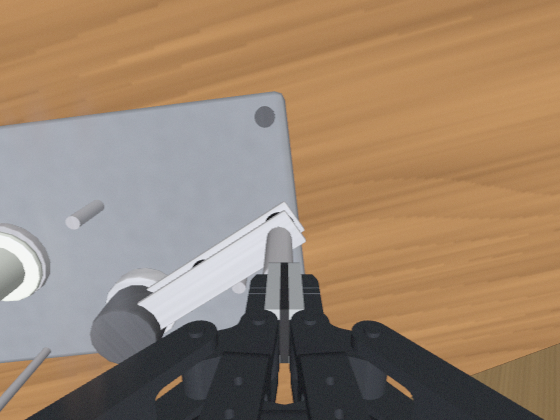

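View pics/s10.png

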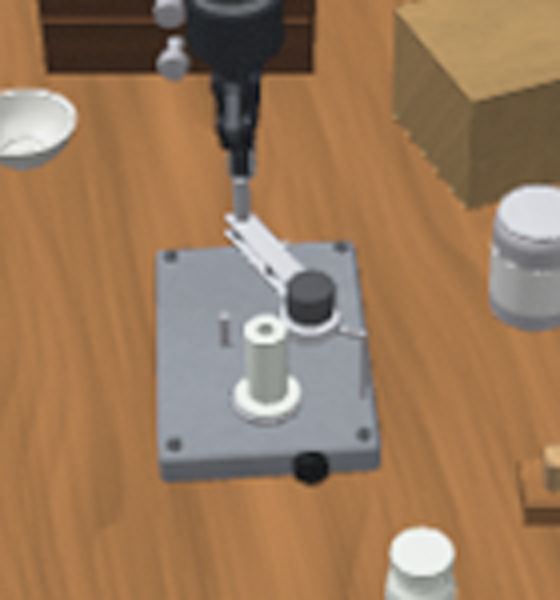

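```bash
python3 - <<'E'
from h import *
M,s=T()
c=wcap();P=cloud(c)
for v in range(225,345,8): print(v,[tuple(P[v,u].round(3)) for u in (272,279,292)])
c=manip.capture("side");P=cloud(c);print("side")
for v in range(155,192,2): print(v,[tuple(P[v,u].round(3)) for u in (258,260,262)])
cv2.imwrite("pics/s11.png",cv2.resize(c["color"][140:210,220:300],None,fx=8,fy=8,interpolation=cv2.INTER_CUBIC))
c=manip.capture("top");P=cloud(c)
cv2.imwrite("pics/t11.png",cv2.resize(c["color"][190:260,180:260],None,fx=8,fy=8,interpolation=cv2.INTER_CUBIC))
E
```

```text
225 [(np.float64(0.542), np.float64(0.213), np.float64(0.066)), (np.float64(0.543), np.float64(0.216), np.float64(0.066)), (np.float64(0.544), np.float64(0.223), np.float64(0.067))]
233 [(np.float64(0.543), np.float64(0.213), np.float64(0.075)), (np.float64(0.543), np.float64(0.217), np.float64(0.076)), (np.float64(0.549), np.float64(0.222), np.float64(0.066))]
241 [(np.float64(0.542), np.float64(0.213), np.float64(0.087)), (np.float64(0.543), np.float64(0.217), np.float64(0.087)), (np.float64(0.553), np.float64(0.221), np.float64(0.067))]
249 [(np.float64(0.543), np.float64(0.213), np.float64(0.095)), (np.float64(0.543), np.float64(0.217), np.float64(0.095)), (np.float64(0.559), np.float64(0.22), np.float64(0.066))]
257 [(np.float64(0.543), np.float64(0.214), np.float64(0.103)), (np.float64(0.543), np.float64(0.217), np.float64(0.104)), (np.float64(0.551), np.float64(0.221), np.float64(0.092))]
265 [(np.float64(0.539), np.float64(0.215), np.float64(0.118)), (np.float64(0.54), np.float64(0.218), np.float64(0.117)), (np.float64(0.541), np.float64(0.223), np.float64(0.119))]
273 [(np.f
[... 4368 characters left out ...]
2), np.float64(0.213), np.float64(0.064)), (np.float64(0.548), np.float64(0.206), np.float64(0.069)), (np.float64(0.555), np.float64(0.21), np.float64(0.064))]
187 [(np.float64(0.54), np.float64(0.201), np.float64(0.065)), (np.float64(0.547), np.float64(0.206), np.float64(0.061)), (np.float64(0.554), np.float64(0.203), np.float64(0.062))]
189 [(np.float64(0.54), np.float64(0.207), np.float64(0.052)), (np.float64(0.545), np.float64(0.191), np.float64(0.064)), (np.float64(0.552), np.float64(0.191), np.float64(0.063))]
191 [(np.float64(0.54), np.float64(0.203), np.float64(0.047)), (np.float64(0.546), np.float64(0.2), np.float64(0.049)), (np.float64(0.549), np.float64(0.179), np.float64(0.065))]
```

View pics/s11.png

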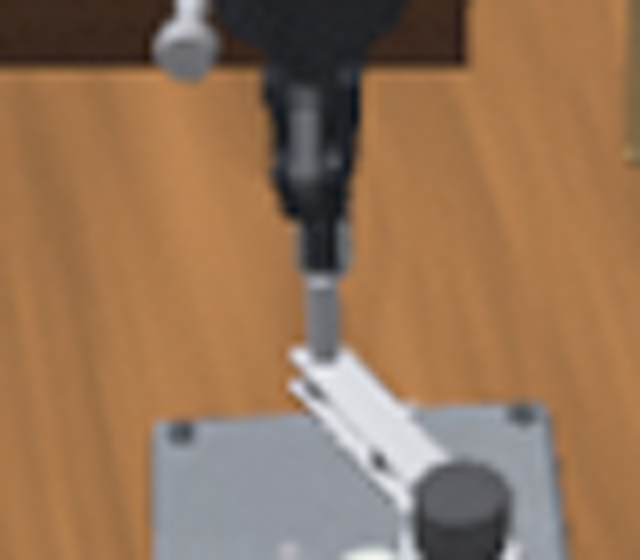

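Both views show the finger tips shut on top of the post. Their lower ends are at z≈0.115, but the TCP reads 0.083, so the real tips are about 30 mm behind the reported TCP. I'll open, go lower and grip again.

servo_tool:
  moves: [0.3,0,0,-0.5,0,0,0,0.3,0,0,0,0,0,0,0.3,0,0,0,0,0,0,0.3,0,0,0,0,0,0]

```text
time: 15.15
position: [0.5487, 0.2145, 0.0851]
tool_rot: [-0.0, 0.127, 0.992, -0.0]
wrist_force: [-0.4, -0.4, -0.1]
finger_gap: 0.0597
```

```bash
python3 - <<'E'
from h import *
M,s=T();print(s["time"],M.round(4).tolist(),s["finger_gap"],s["wrist_force"])
c=wcap();cv2.imwrite("pics/w12.png",c["color"]);P=cloud(c)
m=np.zeros((420,560),bool);m[225:320,250:320]=1;P[~m]=np.nan
q=sel(P,.5,.6,.17,.25,.106,.118);q2=(q-M[:3,3])@M[:3,:3];print("post",len(q),np.median(q,0),np.median(q2,0),cv2.minEnclosingCircle((q2[:,:2]*1000).astype(np.float32)))
P=cloud(c);print([((P[v,u]-M[:3,3])@M[:3,:3]).round(3) for u,v in((204,272),(204,278),(204,290),(365,272),(365,278),(365,290))])
E
```

```text
15.15 [[-0.9677, 0.2521, -0.0009, 0.5487], [0.2521, 0.9677, -0.0003, 0.2145], [0.0008, -0.0005, -1.0, 0.0851], [0.0, 0.0, 0.0, 1.0]] 0.05974934850497438 [-0.39584457 -0.38960201 -0.09756935]
post 763 [0.54753995 0.21481707 0.11093436] [ 1.28296060e-03  3.80242336e-05 -2.58429032e-02] ((-0.10322590172290802, 0.4268883466720581), 7.283486366271973)
[array([ 0.012, -0.031, -0.041]), array([ 0.012, -0.03 , -0.046]), array([ 0.009, -0.029, -0.05 ]), array([ 0.011,  0.033, -0.04 ]), array([ 0.012,  0.032, -0.045]), array([ 0.011,  0.031, -0.053])]
```

View pics/w12.png

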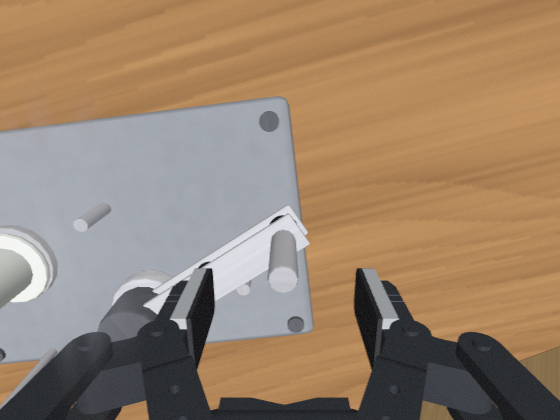

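servo_tool:
  moves: [0.3,0,0,1,0,0,0,0.3,0,0,1.2,0,0,0,0.3,0,0,1,0,0,0,0.3,0,0,0.4,0,0,0,0.3,0,0,0,0,0,0]

```text
time: 15.82
position: [0.5488, 0.2145, 0.049]
tool_rot: [-0.0, 0.127, 0.992, -0.0]
wrist_force: [0.3, 0.4, -0.3]
finger_gap: 0.0602
```

servo_tool:
  moves: [1,0,0,0,0,0,0,1,0,0,0,0,0,0,1,0,0,0,0,0,0,1,0,0,0,0,0,0,1,0,0,0,0,0,0]
  squeeze: 50

```text
time: 16.45
position: [0.5493, 0.2139, 0.05]
tool_rot: [0.0, 0.127, 0.992, -0.001]
wrist_force: [-0.9, -4.6, 6.2]
finger_gap: 0.0123
```

```bash
python3 - <<'E'
from h import *
M,s=T();print(s["time"],M.round(4).tolist(),s["finger_gap"],s["wrist_force"])
c=wcap();cv2.imwrite("pics/w13.png",c["color"])
E
```

```text
16.45 [[-0.9676, 0.2525, 0.0006, 0.5493], [0.2525, 0.9676, -0.0012, 0.2139], [-0.0009, -0.001, -1.0, 0.05], [0.0, 0.0, 0.0, 1.0]] 0.012336302928989545 [-0.89699402 -4.56251706  6.21108657]
```

View pics/w13.png

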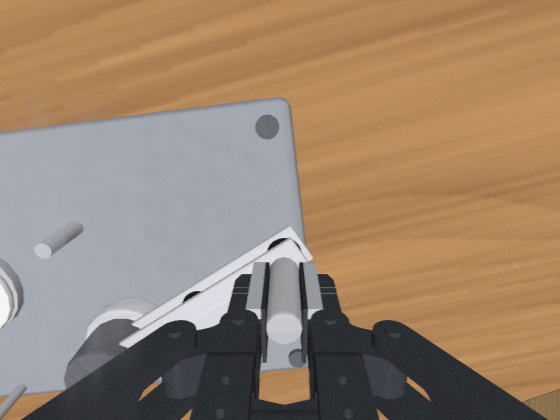

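```bash
python3 - <<'E'
import numpy as np
a0=1.92;th=np.linspace(0,1.1,11);a=a0+th
p=.11*np.c_[np.cos(a),np.sin(a)];d=np.diff(p,axis=0)
R=np.array([[-.9677,.2522],[.2522,.9677]])
print((d@R.T*100).round(2).tolist(), "end",(p[-1]-p[0]).round(4))
t=np.array([-np.sin(a[-1]),np.cos(a[-1])]);print("tangent tool",R@t)
E
```

```text
[[0.96, -0.74], [0.87, -0.84], [0.77, -0.93], [0.66, -1.01], [0.55, -1.08], [0.43, -1.13], [0.3, -1.17], [0.17, -1.2], [0.04, -1.21], [-0.09, -1.21]] end [-0.0716 -0.09  ]
tangent tool [-0.13296245 -0.99114536]
```

servo_tool:
  moves: [1,0.96,-0.74,-0.1,0,0,0,1,0.87,-0.84,0,0,0,0,1,0.77,-0.93,0,0,0,0,1,0.66,-1.01,0,0,0,0,1,0.55,-1.08,0,0,0,0]

```text
time: 17.12
position: [0.5, 0.1842, 0.0502]
tool_rot: [-0.001, 0.125, 0.992, 0.005]
wrist_force: [0.8, 10.5, -2.8]
finger_gap: 0.0124
```

```bash
python3 - <<'E'
from h import *
M,s=T();print(s["time"],M.round(4).tolist(),s["finger_gap"],s["wrist_force"])
c=wcap();cv2.imwrite("pics/w14.png",c["color"])
E
```

```text
17.125 [[-0.9685, 0.249, -0.0012, 0.5], [0.2489, 0.9685, 0.0097, 0.1842], [0.0036, 0.0091, -1.0, 0.0502], [0.0, 0.0, 0.0, 1.0]] 0.012401981344455559 [ 0.80847632 10.4583231  -2.80314845]
```

View pics/w14.png

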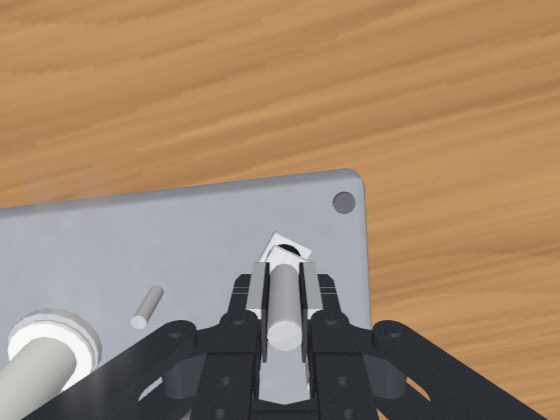

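servo_tool:
  moves: [1,0.43,-1.13,0,0,0,0,1,0.3,-1.17,0,0,0,0,1,0.17,-1.2,0,0,0,0,1,0.04,-1.21,0,0,0,0,1,-0.09,-1.21,0,0,0,0]

```text
time: 17.8
position: [0.4722, 0.129, 0.05]
tool_rot: [-0.005, 0.125, 0.992, 0.005]
wrist_force: [-8.9, 12.8, 5.2]
finger_gap: 0.0123
```

servo_tool:
  moves: [1,0,-0.3,0,0,0,0,1,0,-0.3,0,0,0,0,1,0,0,0,0,0,0,1,0,0,0,0,0,0]

```text
time: 18.3
position: [0.4713, 0.1259, 0.05]
tool_rot: [-0.005, 0.125, 0.992, 0.007]
wrist_force: [-8.6, 18.0, 4.0]
finger_gap: 0.0127
```

```bash
cat > f.py <<'E'
from h import *
import sys
M,s=T();print(s["time"],M.round(4).tolist(),s["finger_gap"],s["wrist_force"])
c=wcap();cv2.imwrite(f"pics/{sys.argv[1]}.png",c["color"]);P=cloud(c)
q=sel(P,.5,.57,0,.07,.102,.112);print("spool",len(q),np.median(q[:,2]) if len(q) else "",cv2.minEnclosingCircle((q[:,:2]*1000).astype(np.float32)) if len(q) else "")
c=manip.capture("top");P=cloud(c)
q=sel(P,.5,.57,0,.06,.1,.115);print("top spool",len(q),np.median(q,0) if len(q) else "")
cv2.imwrite(f"pics/{sys.argv[1]}t.png",cv2.resize(c["color"][170:290,200:340],None,fx=4,fy=4,interpolation=cv2.INTER_CUBIC))
c=manip.capture("side");cv2.imwrite(f"pics/{sys.argv[1]}s.png",cv2.resize(c["color"][130:280,200:340],None,fx=4,fy=4,interpolation=cv2.INTER_CUBIC))
E
python3 f.py w15
```

```text
18.3 [[-0.9689, 0.2474, -0.0082, 0.4713], [0.2473, 0.9688, 0.0154, 0.1259], [0.0118, 0.0129, -0.9998, 0.05], [0.0, 0.0, 0.0, 1.0]] 0.012677546256996703 [-8.60858419 18.01133031  3.9850948 ]
spool 0  
top spool 96 [0.53441068 0.02989738 0.10701362]
```

View pics/w15.png

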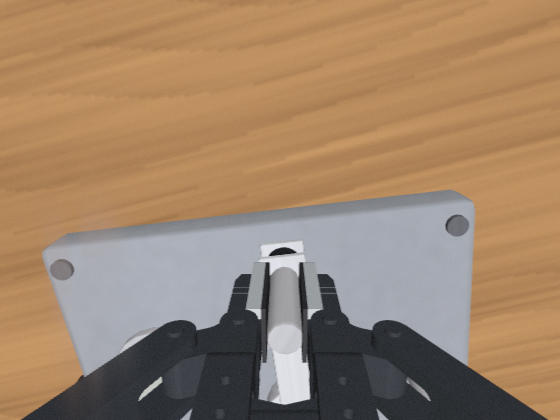

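View pics/w15s.png

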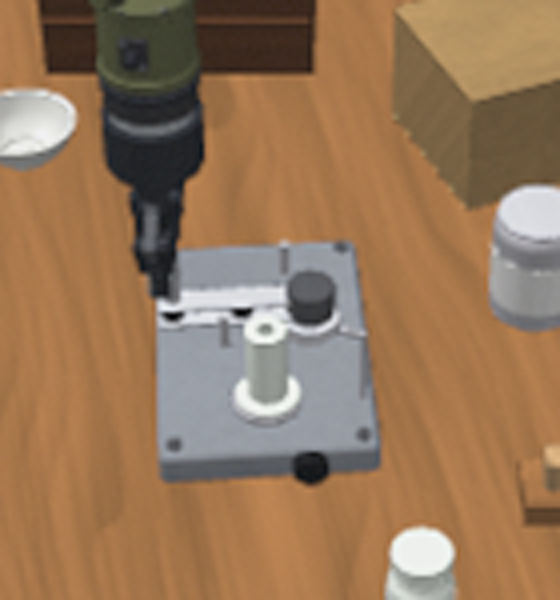

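View pics/w15t.png

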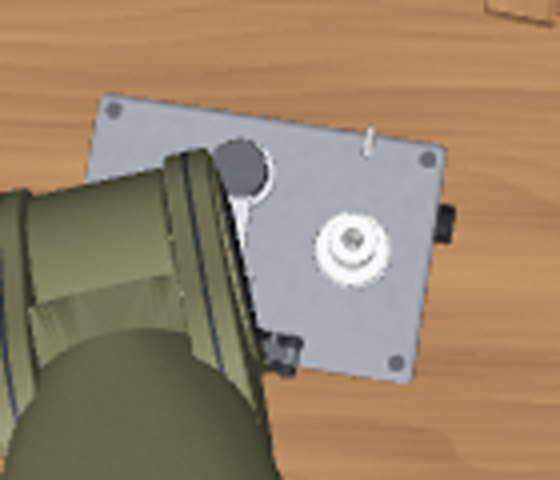

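servo_tool:
  moves: [1,0.2,-0.3,0,0,0,0,1,0.1,0,0,0,0,0,1,0,0,0,0,0,0]

```text
time: 18.82
position: [0.4715, 0.1257, 0.0501]
tool_rot: [-0.002, 0.124, 0.992, 0.009]
wrist_force: [-0.3, 23.3, -5.4]
finger_gap: 0.0125
```

```bash
python3 - <<'E'
from h import *
M,s=T();print(s["time"],M.round(4).tolist(),s["finger_gap"],s["wrist_force"])
c=wcap();im=c["color"];cv2.imwrite("pics/w16.png",im);P=cloud(c)
m=np.zeros((420,560),bool);m[240:360,265:305]=1;Q=P.copy();Q[~m]=np.nan
q=sel(Q,.4,.6,.05,.25,.107,.118);print("post top",len(q),np.median(q,0),cv2.minEnclosingCircle((q[:,:2]*1000).astype(np.float32)))
cv2.imwrite("pics/w16z.png",cv2.resize(im[180:420,40:480],(792,432),interpolation=cv2.INTER_CUBIC))
# block front edge from depth: per column, first row where z>.026
pts=[]
for u in range(90,450,6):
    if 225<u<345: continue
    col=P[150:320,u]; k=np.where((col[:,2]>.027)&(col[:,2]<.033))[0]
    if len(k): pts.append(w(c,u,150+k[0],.03)[:2])
pts=np.float32(pts);l=cv2.fitLine(pts,cv2.DIST_HUBER,0,1e-4,1e-4).ravel();print("edge dir",l,"yaw",np.arctan2(-l[0]*np.sign(l[1]),abs(l[1])))
# plate: points z .06-.07
q=sel(P,.44,.6,.08,.16,.061,.069);print(len(q));l=cv2.fitLine(q[:,:2].astype(np.float32),cv2.DIST_HUBER,0,1e-4,1e-4).ravel();print("plate",l,np.arctan2(l[1],l[0]))
q=sel(P,.55,.62,.07,.15,.071,.079);print("pivot",len(q),cv2.minEnclosingCircle((q[:,:2]*1000).astype(np.float32)) if len(q) else "")
E
```

```text
18.825 [[-0.9691, 0.2466, -0.0022, 0.4715], [0.2465, 0.969, 0.0189, 0.1257], [0.0068, 0.0177, -0.9998, 0.0501], [0.0, 0.0, 0.0, 1.0]] 0.012491959225863837 [-0.31531888 23.30118942 -5.3516219 ]
post top 1438 [0.47342053 0.12554561 0.11114506] ((470.9952087402344, 125.97401428222656), 13.125624656677246)
edge dir [0.13279171 0.99114394 0.45618773 0.08449214] yaw -0.1331851
2139
plate [ 0.9825806  -0.18583702  0.5158908   0.1178087 ] -0.18692364
pivot 0
```

View pics/w16z.png

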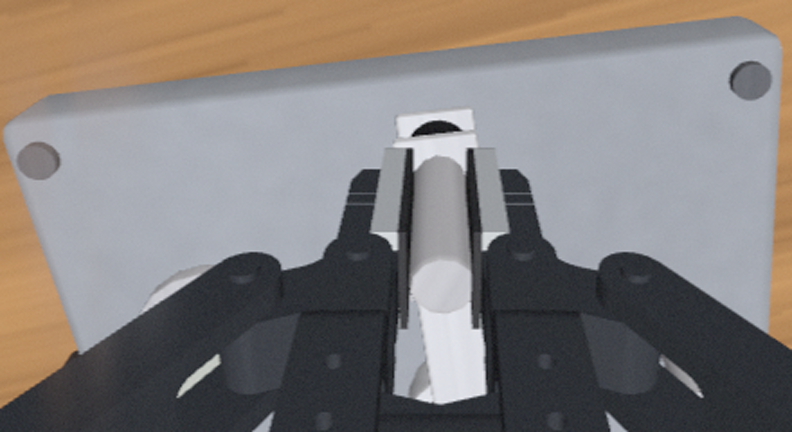

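servo_tool:
  moves: [1,0,0,0,0,0,0,1,0,0,0,0,0,0,1,0,0,0,0,0,0,1,0,0,0,0,0,0]

```text
time: 19.38
position: [0.4715, 0.1257, 0.0501]
tool_rot: [-0.002, 0.124, 0.992, 0.009]
wrist_force: [-1.2, 24.0, -5.8]
finger_gap: 0.0126
```

```bash
python3 f.py w17; python3 -c "
from rig import manip
print(manip.job_done())"
```

```text
19.375 [[-0.9691, 0.2465, -0.0023, 0.4715], [0.2465, 0.969, 0.0189, 0.1257], [0.0068, 0.0177, -0.9998, 0.0501], [0.0, 0.0, 0.0, 1.0]] 0.012643220446330858 [-1.19517157 24.00341854 -5.80388669]
spool 0  
top spool 95 [0.53441008 0.02992951 0.10696412]
the job is handed in; nothing more can be done
None
```

View pics/w17s.png

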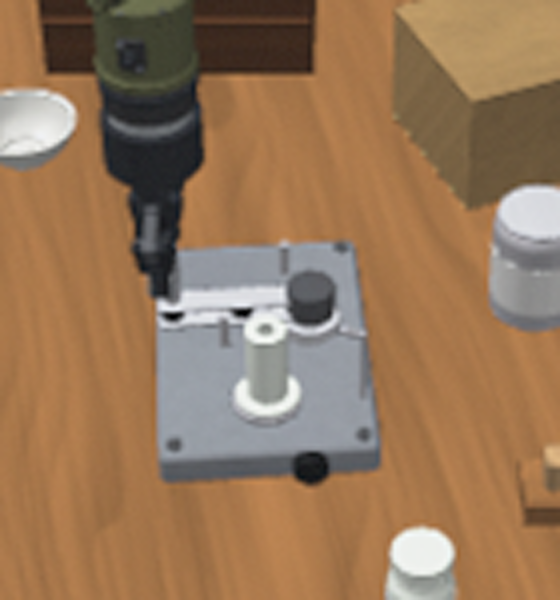

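The white spool stands fully home on the spindle, released. The cage arm is gripped by its post and held against its forward stop. I handed the job in at about 19.5 s; it gave no verdict.

**Last checks**
- **Spool:** after release its top was at z 0.106, as it should be when home. Its axis was at (0.5356, 0.0321), less than 1 mm from my seat estimate. In the last side view it stands upright and clear of the gripper and cage arm. The wrist camera could not see it at the end, and the coarser top view put it about 2 mm off, within that camera's calibration.
- **Cage arm:** a further 3 mm push moved the tool only 0.2 mm, while the sideways force rose from 18 to 23–24 N, so it is on the hard stop. The post is within about 1 mm of its computed stop position along the swing, though 3–5 mm off along the arm. A rough line fitted to the arm's visible part was 0.05 rad off the yaw from the block edge. I trusted the force test over it.
- **Bystanders:** I touched none of them, but I did not measure their positions again at the end.

**What went wrong:** my first grip on the post missed, and the fingers shut on top of it with about 6 N. The pictures showed the real finger tips about 30 mm behind the reported TCP, so I went lower and the second grip held. This also means the spool was carried by only the top few millimetres of its tube. Finger-opening readings on known diameters came out about 2 mm too small.

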